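# Pick the fullest glitter tin and hold it over the tray

## Task

Start the dust extractor: press its green button fully down and let it come up again. Then lift the three closed glitter tins to compare their weight, putting them down upright on the bench without dropping them, and take the fullest one: hold it up, upright and still, about 20 cm above the red tray, so that I can pry its lid off there. Finish while holding it there with the other two tins standing on the bench; leave the red button and everything else alone.

Things in the scene. Friction and masses are not known exactly. Their poses are not given: they have to be found in the camera images.
- tin_a: closed round glitter tin, 60 mm in diameter, 90 mm tall, blue label with yellow stripe, flat brass-coloured lid; upright, loose. The three tins look alike and stand in any order; only their filling differs. Each weighs under 0.7 kg; the fullest is at least 140 g heavier than either of the others. Origin: centre of its underside, z up along its axis
- tin_b: closed round glitter tin, 60 mm in diameter, 90 mm tall, blue label with yellow stripe, flat brass-coloured lid; upright, loose. The three tins look alike and stand in any order; only their filling differs. Each weighs under 0.7 kg; the fullest is at least 140 g heavier than either of the others. Origin: centre of its underside, z up along its axis
- tin_c: closed round glitter tin, 60 mm in diameter, 90 mm tall, blue label with yellow stripe, flat brass-coloured lid; upright, loose. The three tins look alike and stand in any order; only their filling differs. Each weighs under 0.7 kg; the fullest is at least 140 g heavier than either of the others. Origin: centre of its underside, z up along its axis
- tray: open red plastic tray, fixed, 240 x 300 mm outside (x by y), walls 45 mm high and 6 mm thick, floor 6 mm thick; origin: centre of its underside on the bench, its own x and y along its sides. A clear bowl and a grey-blue eye mask lie in it, none reaching over 56 mm above the bench
- start_button_top (a point): centre of the top face of the extractor's green start button: a 28 mm cap standing 10 mm proud of a 44 mm black collar, its top face 192 mm above the bench. The red stop button, same build, is 75 mm away, farther from the robot; a fixed black dial, 26 mm wide and 8 mm lower than the button, is 65 mm away on the other side
- start_button (a joint): travel of the green start button straight down: 0 = up, 0.006 m = fully down against its stop; a spring returns it, about 5 N hold it fully down. It is on the dust extractor, a fixed grey box 300 mm wide, 220 mm deep, 170 mm high at the left of the bench (+y): slotted intake facing the tray, buttons on top along the intake edge, a carrying handle 34 mm high behind them
- stop_button (a joint): travel of the red stop button, same build: 0 = up, 0.006 m = down; to be left alone
- bowl: clear plastic bowl, 110 mm across, 50 mm high, loose in the tray; origin: centre of its underside
- mask: white full-face mask with gold scrolls, 200 x 150 x 90 mm high, lying loose on the bench beyond the tins; origin: under its centre
- blank: grey-blue eye mask, 185 x 85 x 40 mm high, lying loose in the tray; origin: under its centre
- glue: white glue bottle with orange cap, 40 mm in diameter, 120 mm tall, standing loose between the tins and the robot; origin: centre of its underside
- vial: small white jar with yellow label, 34 mm in diameter, 65 mm tall, standing loose by the tins; origin: centre of its underside
- brush: paint brush, 180 mm long, lying loose on the bench to the right of the tins; origin on its axis, on the bench
- terminal: black card terminal, 165 x 78 x 47 mm, lying loose beyond the tray; origin: centre of its underside
- table: the fixed wooden bench, 1.2 x 1.5 m, its top at height 0; origin: centre of the top

How it is judged (in metres and radians):
On the way, in this order (a step that is already met when the one before it is completed fails the run):
1. the green start button is pressed fully down (value of joint start_button above 0.0053 m), for 0.04 s.
2. the green start button is released and up again (value of joint start_button below 0.001 m), for 0.1 s.
3. a lighter tin has been lifted clear of the bench for comparison, while the heaviest (over 3.2 N) still stands on it (((height (world z) of tin_a above 0.012 m and contact force between tin_a and the fingers above 1 N) or (height (world z) of tin_b above 0.012 m and contact force between tin_b and the fingers above 1 N) or (height (world z) of tin_c above 0.012 m and contact force between tin_c and the fingers above 1 N)) and ((contact force between tin_a and table above 3.2 N and contact force between tin_a and the fingers below 0.1 N) or (contact force between tin_b and table above 3.2 N and contact force between tin_b and the fingers below 0.1 N) or (contact force between tin_c and table above 3.2 N and contact force between tin_c and the fingers below 0.1 N))), for 0.1 s.
At the end, for the whole second after the job is handed in: The heaviest tin (the two left on the bench press on it with under 3.2 N each) is held in the fingers, still, its centre over the tray (within 110 mm in tray x, 140 mm in tray y), underside 13 to 32 cm above the bench. The others rest on the bench, untouched; all upright (0.15 rad); green button up (((height (world z) of tin_a between 0.13 and 0.32 m and x of tin_a in the frame of tray between -0.11 and 0.11 m and y of tin_a in the frame of tray between -0.14 and 0.14 m and linear speed of tin_a below 0.03 m/s and contact force between tin_a and the fingers above 1 N and contact force between tin_b and table between 1 and 3.2 N and linear speed of each of tin_b, tin_c below 0.02 m/s and contact force between each of tin_b, tin_c and the fingers below 0.1 N and contact force between tin_c and table between 1 and 3.2 N) or (height (world z) of tin_b between 0.13 and 0.32 m and x of tin_b in the frame of tray between -0.11 and 0.11 m and y of tin_b in the frame of tray between -0.14 and 0.14 m and linear speed of tin_b below 0.03 m/s and contact force between tin_b and the fingers above 1 N and contact force between tin_a and table between 1 and 3.2 N and linear speed of each of tin_a, tin_c below 0.02 m/s and contact force between each of tin_a, tin_c and the fingers below 0.1 N and contact force between tin_c and table between 1 and 3.2 N) or (height (world z) of tin_c between 0.13 and 0.32 m and x of tin_c in the frame of tray between -0.11 and 0.11 m and y of tin_c in the frame of tray between -0.14 and 0.14 m and linear speed of tin_c below 0.03 m/s and contact force between tin_c and the fingers above 1 N and contact force between tin_a and table between 1 and 3.2 N and linear speed of each of tin_a, tin_b below 0.02 m/s and contact force between each of tin_a, tin_b and the fingers below 0.1 N and contact force between tin_b and table between 1 and 3.2 N)) and angle between each of tin_a, tin_b, tin_c's own z axis and vertical below 0.15 rad and value of joint start_button below 0.0015 m); the arm keeps its last pose, push and grip.
It fails at once if the red stop button is pressed (more than 3 mm) (value of joint stop_button above 0.003 m).
It fails at once if a tin is tipped by more than 0.6 rad (angle between any of tin_a, tin_b, tin_c's own z axis and vertical above 0.6 rad).
It fails at once if a tin is dropped: in the air more than 15 mm above the bench with no finger on it ((height (world z) of tin_a above 0.015 m and contact force between tin_a and the fingers below 0.05 N) or (height (world z) of tin_b above 0.015 m and contact force between tin_b and the fingers below 0.05 N) or (height (world z) of tin_c above 0.015 m and contact force between tin_c and the fingers below 0.05 N)).
It fails at once if another thing (bowl, white mask, eye mask, glue bottle, small jar, brush, card terminal) is pushed more than 40 mm from its place (distance of any of bowl, mask, blank, glue, vial, brush, terminal from where it was at the start of the episode above 0.04 m).
It also fails if it takes over 72 s, if anything falls off the work surface, if the arm or the gripper's body presses on something with over 40 N, if the wrist force passes 120 N, or if a joint passes its speed limit or range.

## Robot

A 6-joint arm with a two-finger parallel gripper is mounted at the origin on the work surface. World frame = base frame: x ahead of the robot, y to its left, z up, the work surface at z = 0. Lengths are in m, angles in degrees, forces in N, time in s.
With the tool pointing down it reaches from about 0.3 to 0.75 m from the base axis. Payload 8.5 kg.
Tool frame: the origin (TCP) lies on the centre line of the jaws, within the pads' length; the fingertips stand 11 mm ahead of it and the grasp point (between the pads) lies 8 mm behind it; z points along the fingers, y is the line along which they close (so a half turn about z gives the same grasp; the last joint's range is limited). The gripper opens to 85 mm and grips with 20 to 120 N. Pads are 22 mm wide; open, the fingers measure 114 mm over their backs; the gripper's body (76 mm by 85 mm) begins 54 mm behind the grasp point. The pads swing forward as they close: fully open they stand 13 mm farther back than shut.
Start: joints at [-84.299, 21.807, 74.336, -0, 83.858, -12.336], TCP at [0.17, -0.523, 0.242] pointing down, gripper open.
Joint ranges: [-178.18, 178.18], [-50.72, 133.34], [12.68, 142.11], [-81.47, 261.47], [9.98, 163.14], [-165.26, 165.26]. Speed limits (degrees/s): [136.94, 136.94, 180, 180, 180, 180].

## Interface

Orientations are given as a 3x3 rotation matrix whose columns are the frame's x, y, z axes.
In Python, from rig import env gives the robot as it stands.
- The arm moves only by the tool nudge_tcp, called by a JSON object that holds its "method" and its "body". Schema: {"type":"object","properties":{"deltas":{"type":"array","items":{"type":"object","properties":{"pos":{"type":"array","items":{"type":"number"},"minItems":3,"maxItems":3},"turn":{"type":"number"},"aperture":{"type":"number"}},"additionalProperties":false,"required":["aperture"]},"minItems":1,"maxItems":10},"grip_n":{"type":"number"},"only":{"type":"string"},"quiet":{"type":"boolean"},"lines":{"type":"string"}},"required":["deltas"],"additionalProperties":false}. deltas is a list of rows, 1 to 10 of them, each an object with the fields pos (a list: dx, dy, dz in fractions of the full range, 1 being 0.4 m), turn (a turn about the tool's z in a scale on which 1.0 is 60 degrees), aperture (the finger opening in m); a field left out counts as zero (the opening has to be given); each row shifts and turns the commanded pose from where the row before left it, along the tool's axes as they then stand; what a row does not reach is not made up. A row lasts 1/10 s, in which the tool goes at most 0.05 m and 8.59 degrees, less where a joint would pass 70% of its speed; a pose out of reach is approached as far as the arm can. The fingers move at their own pace and stop on an object; grip_n is the grip in N (left out, the last holds). Time passes only in rows, so rows that do not move let the fingers close. The tool returns the time, the measured TCP pose, the force, the opening and the grip force at its end. only (a regular expression) keeps the lines of the reply that match it, lines (a string "A,B") keeps lines A to B, and quiet returns only ok. Input that does not fit is refused with a message, and nothing moves.
- env.observe(): the state, without advancing time (a new reading comes with each control period).
- env.get_image(name): name is "scene" or "top" or "wrist"; returns a dict with "pixels" (480x640x3 uint8, red, green, blue), "K" (3x3 intrinsics, pixels), "extrinsics" (4x4, takes a point from world to camera coordinates). Camera axes: x right, y down, z forward; pixel columns grow to the right and rows downward; lengths in m; the calibration is good to about 2 mm. A picture is of the moment at which its call begins. There is no depth.
- env.close_job(): hands the job in; it is judged then, once.
The state is a dict: "time_s": time; "q": joint angles; "qvel": joint speeds; "joint_efforts": joint torques, N m; "position": TCP position; "tool_rot": TCP orientation; "ft_force": force on the tool from outside, world axes, zero at the start; "wrist_torque": the same for the moment, N m; "grip_width": finger opening in m; "gripper_force": force on a finger pad.
Only numpy, scipy, OpenCV 4.12 (cv2) and the standard library are available. Lean on these libraries where they do the work, as an engineer would, in place of code of your own. Each camera call takes 0.05 s, during which the arm holds its last target. There are 200 camera calls.

## Working session

There is one attempt and no reset: what is moved stays moved. The work goes in short steps, Python scripts to look and compute and a tool call to move; the robot and the scene stay as the last step left them, time stands still between calls to the robot, and variables do not carry over. Pictures are saved under pics/ and viewed, at most 10 in all, crops included, and the job is handed in when it is done.

```bash
ls; mkdir -p pics
```

Run:
```python
from rig import env
import cv2,numpy as np
for n in ("top","scene"):
    d=env.get_image(n); cv2.imwrite(f"pics/{n}0.png",d["pixels"][:,:,::-1]); np.savez(f"{n}0.npz",**d)
    print(n,d["K"].round(1).tolist(),d["extrinsics"].round(3).tolist())
o=env.observe(); print(o["time_s"],o["position"],np.round(o["tool_rot"],3).tolist(),o["ft_force"],o["grip_width"])
```

```text
pics
rig.py
top [[523.6, 0.0, 313.4], [0.0, 523.6, 235.4], [0.0, 0.0, 1.0]] [[0.086, -0.996, 0.001, -0.051], [-0.973, -0.084, -0.215, 0.588], [0.214, 0.017, -0.977, 1.309], [0.0, 0.0, 0.0, 1.0]]
scene [[458.7, 0.0, 323.8], [0.0, 458.7, 233.5], [0.0, 0.0, 1.0]] [[0.017, 1.0, -0.002, -0.019], [0.642, -0.013, -0.767, -0.248], [-0.767, 0.011, -0.642, 1.559], [0.0, 0.0, 0.0, 1.0]]
0.1 [ 0.17026583 -0.52271995  0.24175634] [[0.951, 0.31, -0.0], [0.31, -0.951, 0.001], [0.0, -0.001, -1.0]] [ 0.53734308 -0.10794141 -0.98935065] 0.08526691726143186
```

View pics/top0.png

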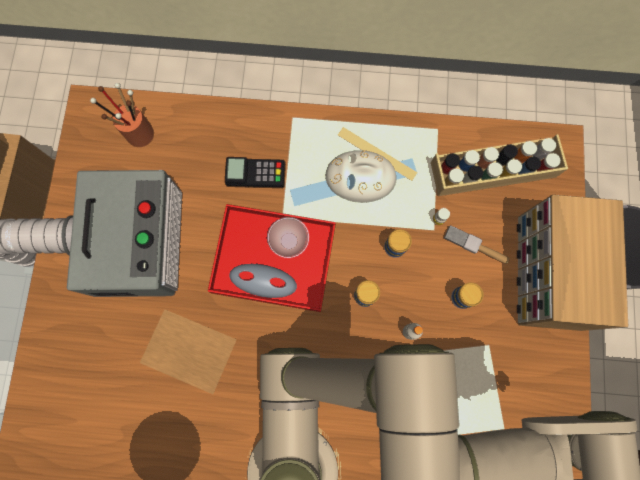

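View pics/scene0.png

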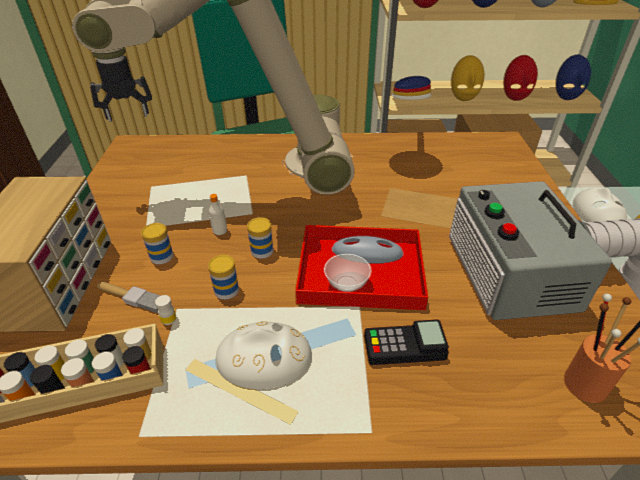

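The top view shows brass tin lids at about (399,239), (368,292) and (468,295). The green button is at (144,239), red at (146,208), the dial at (143,266), and the tray is centred near (273,258). In the scene view the tins stand at (260,237), (223,277) and (157,244).

Create h.py:
```python
import cv2,numpy as np
def ray(d,uv,z):
    K,E=d["K"],d["extrinsics"]; R,t=E[:3,:3],E[:3,3]
    v=R.T@np.linalg.solve(K,[uv[0],uv[1],1.]); c=-R.T@t
    return (c+v*(z-c[2])/v[2])[:2]
def blobs(d,lo,hi,amin=60):
    h=cv2.cvtColor(d["pixels"],cv2.COLOR_RGB2HSV)
    m=cv2.morphologyEx(cv2.inRange(h,lo,hi),cv2.MORPH_OPEN,np.ones((3,3)))
    return [c for c in cv2.findContours(m,0,2)[0] if cv2.contourArea(c)>=amin]
```

Run:
```python
from h import *
for n in("top","scene"):
    d=dict(np.load(n+"0.npz")); h=cv2.cvtColor(d["pixels"],cv2.COLOR_RGB2HSV); print(n)
    for p in ([(399,236),(368,290),(144,239),(225,300),(440,214)] if n=="top" else [(259,224),(157,230),(222,263),(495,208)]): print(p,h[p[1],p[0]])
    for nm,lo,hi,z in(("lid",(17,120,110),(28,255,255),.09),("green",(55,120,60),(80,255,255),.192),("redb",(0,200,100),(4,255,255),.192)):
        for c in blobs(d,lo,hi,40):
            (u,v),s,a=cv2.minAreaRect(c)
            M=cv2.moments(c); g=(M["m10"]/M["m00"],M["m01"]/M["m00"])
            if nm=="redb" and M["m00"]>2000:
                q=cv2.boxPoints(cv2.minAreaRect(c)); print("tray",[ray(d,p,.045).round(3).tolist() for p in q],ray(d,(u,v),.045)); continue
            print(nm,np.round(g,1),cv2.contourArea(c),np.round(s,0),ray(d,g,z).round(4))
    if n=="top":
        for nm,p,z in(("glue",(416,330),.12),("vial",(442,213),.065),("dial",(143,266),.184)): print(nm,ray(d,p,z).round(3))
```

```text
top
(399, 236) [ 19 165 217]
(368, 290) [ 20 161 220]
(144, 239) [ 66 158 168]
(225, 300) [ 14 159 170]
(440, 214) [ 31  25 222]
lid [470.9 293.9] 404.0 [22. 22.] [ 0.4682 -0.408 ]
lid [367.8 291.8] 408.5 [23. 22.] [ 0.4514 -0.1498]
lid [399.5 240.4] 387.0 [21. 23.] [ 0.5902 -0.2224]
green [142.4 237.7] 101.5 [11. 11.] [0.5213 0.4003]
redb [245.8 275.3] 47.5 [ 6. 10.] [0.4532 0.1461]
tray [[0.422, 0.258], [0.661, 0.246], [0.631, -0.054], [0.396, -0.032]] [0.52539174 0.10428743]
redb [144.  207.3] 72.0 [ 9. 10.] [0.5955 0.4081]
glue [ 0.366 -0.269]
vial [ 0.679 -0.334]
dial [0.455 0.391]
scene
(259, 224) [ 22 196 208]
(157, 230) [ 22 196 204]
(222, 263) [ 22 195 211]
(495, 208) [ 68 204 176]
lid [ 79.3 395.8] 2514.5 [ 22. 167.] [ 0.9215 -0.4171]
lid [ 59.1 373.6] 97.0 [26.  6.] [ 0.8768 -0.4706]
lid [ 31.3 356.8] 68.5 [16.  9.] [ 0.8399 -0.5375]
lid [ 61.8 351.2] 79.0 [16.  8.] [ 0.8286 -0.4859]
lid [ 92.  345.9] 91.0 [17.  8.] [ 0.8176 -0.4336]
lid [120.5 340.4] 98.5 [19.  9.] [ 0.8058 -0.3837]
lid [148.3 334.6] 93.5 [21.  7.] [ 0.7931 -0.3342]
lid [167.4 319.6] 67.0 [ 6. 15.] [ 0.75
[... 851 characters left out ...]
87. ] 7095.5 [119.  99.] [-0.4234 -0.5895]
lid [519.9  10.2] 3852.5 [ 20. 242.] [-1.5096  1.1882]
lid [333.3  51.7] 7891.0 [133.  87.] [-0.8216  0.078 ]
lid [81.6  3.9] 66.5 [9. 9.] [-1.7233 -1.433 ]
lid [71.3  7.8] 144.0 [20. 10.] [-1.6347 -1.4602]
lid [80.2 68.2] 1156.0 [158.  10.] [-0.6375 -1.0202]
lid [71.8 74.8] 1294.5 [170.   9.] [-0.5617 -1.0261]
lid [62.3 78.6] 1355.0 [178.  10.] [-0.5202 -1.0484]
green [495.1 207.5] 92.5 [ 9. 12.] [0.5327 0.3964]
redb [367.3 231.3] 173.0 [ 8. 32.] [0.6108 0.1014]
redb [343.  232.7] 48.0 [9. 9.] [0.6142 0.0501]
tray [[0.678, -0.055], [0.4, -0.054], [0.432, 0.291], [0.701, 0.231]] [0.56600344 0.10303593]
redb [509.4 227.8] 82.0 [10. 11.] [0.605 0.405]
```

The manual's scale: shifts go in shares of 0.4 m and turns go in shares of 60 degrees. Converting my numbers, -0.038 m / 0.4 = -0.095, 0.031 m / 0.4 = 0.0775.

{"method": "nudge_tcp", "body": {"deltas": [{"pos":[0.05,-0.06,-0.05],"aperture":0},{"pos":[0.0775,-0.095,0],"aperture":0},{"pos":[0.0775,-0.095,0],"aperture":0},{"pos":[0.0775,-0.095,0],"aperture":0},{"pos":[0.0775,-0.095,0],"aperture":0},{"pos":[0.0775,-0.095,0],"aperture":0},{"pos":[0.0775,-0.095,0],"aperture":0},{"pos":[0.0775,-0.095,0],"aperture":0},{"pos":[0.0775,-0.095,0],"aperture":0},{"pos":[0.0775,-0.095,0],"aperture":0}], "grip_n": 40}}

```text
time_s: 1.1
position: [0.3413, -0.0804, 0.2624]
tool_rot: [[0.951, 0.309, 0.0], [0.309, -0.951, -0.0], [0.0, 0.0, -1.0]]
ft_force: [1.2, -1.5, 0.2]
grip_width: -0.0003
gripper_force: 0.0
```

{"method": "nudge_tcp", "body": {"deltas": [{"pos":[0.0775,-0.095,0],"aperture":0},{"pos":[0.0775,-0.095,0],"aperture":0},{"pos":[0.0775,-0.095,0],"aperture":0},{"pos":[0.0775,-0.095,0],"aperture":0},{"pos":[0.0775,-0.095,0],"aperture":0},{"pos":[0.0775,-0.095,0],"aperture":0},{"pos":[0.0775,-0.095,0],"aperture":0},{"turn":0.1,"aperture":0},{"turn":0.1,"aperture":0},{"aperture":0}]}}

```text
time_s: 2.1
position: [0.465, 0.2381, 0.2618]
tool_rot: [[0.994, 0.105, -0.001], [0.105, -0.994, -0.0], [-0.001, 0.0, -1.0]]
ft_force: [-0.1, -0.3, -0.0]
grip_width: -0.0001
gripper_force: 0.0
```

Converted, -0.0384 m / 0.4 = -0.096, 0.0196 m / 0.4 = 0.049.

{"method": "nudge_tcp", "body": {"deltas": [{"pos":[0.049,-0.096,0],"aperture":0},{"pos":[0.049,-0.096,0],"aperture":0},{"pos":[0.049,-0.096,0],"aperture":0},{"pos":[0.049,-0.096,0],"aperture":0},{"aperture":0}]}}

```text
time_s: 2.6
position: [0.5276, 0.402, 0.2602]
tool_rot: [[0.994, 0.111, -0.002], [0.111, -0.994, 0.0], [-0.002, -0.0, -1.0]]
ft_force: [-0.5, -0.2, -0.8]
grip_width: -0.0
gripper_force: 0.0
```

Run:
```python
from rig import env
from h import *
d=env.get_image("wrist"); cv2.imwrite("pics/w1.png",d["pixels"][:,:,::-1])
for c in blobs(d,(50,100,40),(85,255,255),60):
    (u,v),r=cv2.minEnclosingCircle(c); print(u,v,r,cv2.contourArea(c),ray(d,(u,v),.192))
print(env.observe()["position"])
```

```text
322.9285583496094 257.21429443359375 25.38389015197754 1881.5 [0.52591989 0.40030066]
[0.52720039 0.40010979 0.26070193]
```

View pics/w1.png

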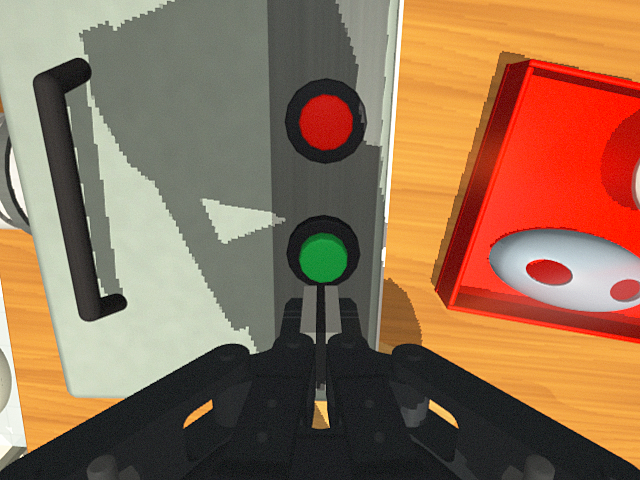

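The wrist view shows the green button at (323,257), which puts it at (0.526, 0.400). The tool is over it and the red button at (326,122) is well clear.

Converted, 0.03 m / 0.4 = 0.075, 0.02 m / 0.4 = 0.05.

{"method": "nudge_tcp", "body": {"deltas": [{"pos":[0,0,0.075],"aperture":0},{"pos":[0,0,0.05],"aperture":0},{"pos":[0,0,0.015],"aperture":0},{"pos":[0,0,0.0075],"aperture":0},{"pos":[0,0,0.0075],"aperture":0},{"aperture":0}]}}

```text
time_s: 3.25
position: [0.5274, 0.3984, 0.2015]
tool_rot: [[0.994, 0.105, 0.002], [0.105, -0.994, 0.0], [0.002, -0.0, -1.0]]
ft_force: [-0.1, -1.9, 2.2]
grip_width: 0.0002
gripper_force: 1.1
```

Converted, 0.002 m / 0.4 = 0.005, 0.001 m / 0.4 = 0.0025.

{"method": "nudge_tcp", "body": {"deltas": [{"pos":[0,0,0.005],"aperture":0},{"pos":[0,0,0.0025],"aperture":0},{"aperture":0},{"aperture":0}]}}

```text
time_s: 3.65
position: [0.5275, 0.3986, 0.1978]
tool_rot: [[0.994, 0.105, 0.001], [0.105, -0.994, 0.0], [0.001, -0.0, -1.0]]
ft_force: [1.7, -3.1, 3.7]
grip_width: -0.0001
gripper_force: 2.2
```

{"method": "nudge_tcp", "body": {"deltas": [{"pos":[0,0,0.0025],"aperture":0},{"aperture":0},{"aperture":0}]}}

```text
time_s: 3.95
position: [0.5275, 0.3987, 0.197]
tool_rot: [[0.994, 0.105, 0.002], [0.105, -0.994, 0.0], [0.002, -0.0, -1.0]]
ft_force: [1.4, -3.1, 6.6]
grip_width: 0.0003
gripper_force: 3.6
```

Converted, 0.001 m / 0.4 = 0.0025.

{"method": "nudge_tcp", "body": {"deltas": [{"pos":[0,0,0.0025],"aperture":0},{"aperture":0},{"aperture":0}]}}

```text
time_s: 4.25
position: [0.5275, 0.3987, 0.197]
tool_rot: [[0.994, 0.105, 0.003], [0.105, -0.994, 0.001], [0.003, -0.0, -1.0]]
ft_force: [0.1, -4.9, 11.7]
grip_width: 0.0001
gripper_force: 5.9
```

{"method": "nudge_tcp", "body": {"deltas": [{"pos":[0,0,0.0025],"aperture":0},{"aperture":0},{"aperture":0}]}}

```text
time_s: 4.55
position: [0.5275, 0.3987, 0.1969]
tool_rot: [[0.994, 0.105, 0.003], [0.105, -0.994, 0.001], [0.004, -0.001, -1.0]]
ft_force: [-2.0, -5.2, 16.3]
grip_width: 0.0
gripper_force: 8.2
```

Converted, 0.0449 m / 0.4 = 0.1123, -0.0106 m / 0.4 = -0.0265.

{"method": "nudge_tcp", "body": {"deltas": [{"pos":[0,0,-0.075],"aperture":0},{"pos":[0,0,-0.075],"aperture":0},{"aperture":0},{"pos":[-0.0265,0.1123,0],"aperture":0.085},{"pos":[-0.0265,0.1123,0],"aperture":0.085},{"pos":[-0.0265,0.1123,0],"aperture":0.085},{"pos":[-0.0265,0.1123,0],"aperture":0.085},{"pos":[-0.0265,0.1123,0],"aperture":0.085},{"pos":[-0.0265,0.1123,0],"aperture":0.085},{"pos":[-0.0265,0.1123,0],"aperture":0.085}]}}

```text
time_s: 5.55
position: [0.4853, 0.0772, 0.2534]
tool_rot: [[0.994, 0.106, -0.002], [0.106, -0.994, 0.001], [-0.002, -0.001, -1.0]]
ft_force: [1.0, -0.1, 0.7]
grip_width: 0.0852
gripper_force: 0.0
```

{"method": "nudge_tcp", "body": {"deltas": [{"pos":[-0.0265,0.1123,0],"aperture":0.085},{"pos":[-0.0265,0.1123,0],"aperture":0.085},{"pos":[-0.0265,0.1123,0],"aperture":0.085},{"pos":[-0.0265,0.1123,0],"aperture":0.085},{"pos":[-0.0265,0.1123,0],"aperture":0.085},{"aperture":0.085},{"aperture":0.085}]}}

```text
time_s: 6.25
position: [0.4569, -0.1506, 0.2534]
tool_rot: [[0.995, 0.103, -0.001], [0.103, -0.995, 0.002], [-0.001, -0.002, -1.0]]
ft_force: [-0.8, 0.4, 0.1]
grip_width: 0.0848
gripper_force: 0.0
```

Run:
```python
from rig import env
from h import *
d=env.get_image("wrist"); cv2.imwrite("pics/w2.png",d["pixels"][:,:,::-1])
for c in blobs(d,(17,120,110),(28,255,255),300):
    (u,v),r=cv2.minEnclosingCircle(c); print(u,v,r,cv2.contourArea(c),ray(d,(u,v),.09))
print(env.observe()["position"])
```

```text
633.3642578125 226.92446899414062 34.389503479003906 1777.0 [ 0.46946679 -0.40223456]
321.5263671875 213.3717041015625 37.26290512084961 4143.5 [ 0.45478304 -0.15151143]
449.1838684082031 34.219730377197266 47.41200256347656 5620.5 [ 0.59190108 -0.22630423]
[ 0.45705829 -0.14975071  0.25359526]
```

View pics/w2.png

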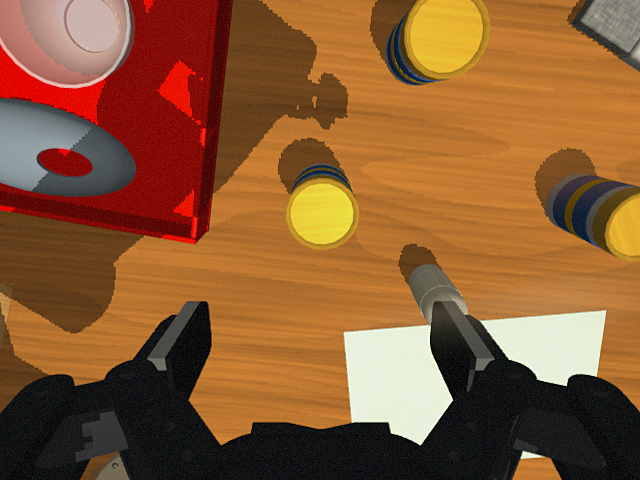

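The wrist view shows tin A's lid at (321,213), B's at (447,36) and C's at the right edge near (633,227). I'll take a force baseline here, then go down and grasp.

Create w.py:
```python
from rig import env
import numpy as np
F=[]
for i in range(14): env.get_image("wrist"); o=env.observe(); F.append(o["ft_force"][2])
print("Fz",np.mean(F).round(2),"sd",np.std(F).round(2),o["position"].round(4),"w",round(o["grip_width"],4),"t",o["time_s"])
```

```bash
python3 w.py
```

```text
Fz -0.11 sd 0.48 [ 0.4572 -0.1504  0.2543] w 0.0847 t 7.0
```

{"method": "nudge_tcp", "body": {"deltas": [{"pos":[0,0,0.1125],"aperture":0.085},{"pos":[0,0,0.1125],"aperture":0.085},{"pos":[0,0,0.1125],"aperture":0.085},{"pos":[0,0,0.1125],"aperture":0.085},{"pos":[0,0,0.0625],"aperture":0.085},{"aperture":0.085},{"aperture":0.05},{"aperture":0.05},{"aperture":0.05},{"aperture":0.05}], "grip_n": 40}}

```text
time_s: 8.0
position: [0.4581, -0.151, 0.0511]
tool_rot: [[0.994, 0.105, 0.003], [0.105, -0.994, -0.002], [0.003, 0.002, -1.0]]
ft_force: [-0.4, -0.5, 7.2]
grip_width: 0.0593
gripper_force: 43.3
```

{"method": "nudge_tcp", "body": {"deltas": [{"aperture":0.05},{"aperture":0.05}]}}

```text
time_s: 8.2
position: [0.4581, -0.151, 0.0511]
tool_rot: [[0.994, 0.105, 0.003], [0.105, -0.994, -0.002], [0.003, 0.002, -1.0]]
ft_force: [-1.1, -1.1, 8.2]
grip_width: 0.0592
gripper_force: 43.3
```

Converted, -0.02 m / 0.4 = -0.05, -0.01 m / 0.4 = -0.025.

{"method": "nudge_tcp", "body": {"deltas": [{"pos":[0,0,-0.025],"aperture":0.05},{"pos":[0,0,-0.05],"aperture":0.05},{"pos":[0,0,-0.05],"aperture":0.05},{"pos":[0,0,-0.025],"aperture":0.05},{"aperture":0.05},{"aperture":0.05},{"aperture":0.05}]}}

```text
time_s: 8.9
position: [0.4568, -0.1502, 0.1086]
tool_rot: [[0.994, 0.105, -0.001], [0.105, -0.994, 0.001], [-0.001, -0.001, -1.0]]
ft_force: [-1.0, -0.2, -2.0]
grip_width: 0.0592
gripper_force: 43.7
```

```bash
python3 w.py
```

```text
Fz -1.97 sd 0.32 [ 0.4572 -0.1504  0.1093] w 0.0593 t 9.6
```

Converted, 0.02 m / 0.4 = 0.05, 0.012 m / 0.4 = 0.03.

{"method": "nudge_tcp", "body": {"deltas": [{"pos":[0,0,0.05],"aperture":0.05},{"pos":[0,0,0.05],"aperture":0.05},{"pos":[0,0,0.03],"aperture":0.05},{"pos":[0,0,0.01],"aperture":0.05},{"pos":[0,0,0.005],"aperture":0.05},{"aperture":0.05},{"aperture":0.05}]}}

```text
time_s: 10.3
position: [0.4575, -0.1506, 0.0519]
tool_rot: [[0.994, 0.105, 0.001], [0.105, -0.994, -0.001], [0.001, 0.001, -1.0]]
ft_force: [1.0, 0.2, -2.1]
grip_width: 0.0592
gripper_force: 43.8
```

Converted, 0.001 m / 0.4 = 0.0025.

{"method": "nudge_tcp", "body": {"deltas": [{"pos":[0,0,0.0025],"aperture":0.05},{"pos":[0,0,0.0025],"aperture":0.05},{"aperture":0.05}]}}

```text
time_s: 10.6
position: [0.4575, -0.1507, 0.051]
tool_rot: [[0.994, 0.105, 0.002], [0.105, -0.994, -0.001], [0.002, 0.001, -1.0]]
ft_force: [-4.6, 1.0, 16.1]
grip_width: 0.0585
gripper_force: 45.5
```

{"method": "nudge_tcp", "body": {"deltas": [{"pos":[0,0,-0.0025],"aperture":0.085},{"aperture":0.085},{"aperture":0.085},{"aperture":0.085}]}}

```text
time_s: 11.0
position: [0.4572, -0.1504, 0.0503]
tool_rot: [[0.994, 0.105, -0.0], [0.105, -0.994, 0.0], [-0.0, -0.0, -1.0]]
ft_force: [-0.4, -0.5, -0.3]
grip_width: 0.085
gripper_force: 0.0
```

{"method": "nudge_tcp", "body": {"deltas": [{"pos":[0,0,-0.025],"aperture":0.085},{"pos":[0,0,-0.1],"aperture":0.085},{"pos":[0,0,-0.1125],"aperture":0.085},{"pos":[0,0,-0.1125],"aperture":0.085},{"pos":[0,0,-0.1125],"aperture":0.085},{"pos":[0.0808,0.0553,-0.03],"aperture":0.085},{"pos":[0.0808,0.0553,0],"aperture":0.085},{"pos":[0.0808,0.0553,0],"aperture":0.085},{"pos":[0.0808,0.0553,0],"aperture":0.085},{"aperture":0.085}]}}

```text
time_s: 12.0
position: [0.5972, -0.2265, 0.246]
tool_rot: [[0.995, 0.105, -0.001], [0.105, -0.995, 0.0], [-0.0, -0.0, -1.0]]
ft_force: [-1.4, 0.3, -0.6]
grip_width: 0.0851
gripper_force: 0.0
```

Run:
```python
from rig import env
from h import *
d=env.get_image("wrist"); cv2.imwrite("pics/w3.png",d["pixels"][:,:,::-1])
for c in blobs(d,(17,120,110),(28,255,255),300):
    (u,v),r=cv2.minEnclosingCircle(c); print(u,v,r,cv2.contourArea(c),ray(d,(u,v),.09))
print(env.observe()["position"])
```

```text
519.5 361.0 26.631847381591797 849.5 [ 0.48106208 -0.41583259]
222.0121612548828 360.55474853515625 30.89835548400879 2190.0 [ 0.45398072 -0.15391856]
582.5 225.5 36.91215515136719 1288.5 [ 0.6087897  -0.43217612]
317.34783935546875 216.86956787109375 38.22264862060547 4313.0 [ 0.59411828 -0.22448006]
[ 0.59575223 -0.22537776  0.24645574]
```

View pics/w3.png

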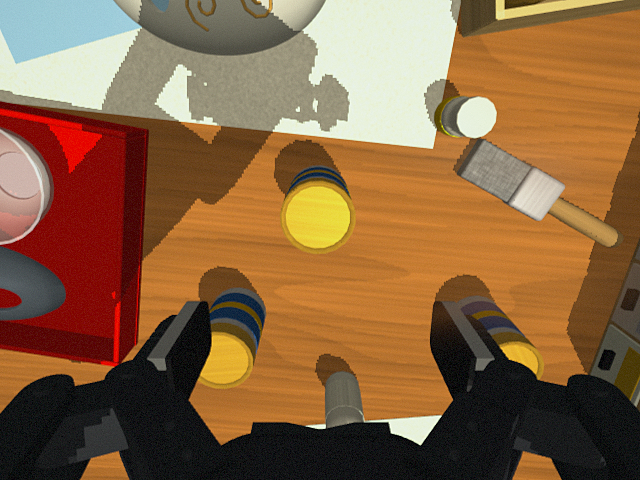

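Tin A is standing upright, at (228,345). Tin B is centred under the gripper at (317,217), and both fingers have clear room beside it. Going down.

Converted, 0.045 m / 0.4 = 0.1125, 0.016 m / 0.4 = 0.04.

{"method": "nudge_tcp", "body": {"deltas": [{"pos":[0,0,0.1125],"aperture":0.085},{"pos":[0,0,0.1125],"aperture":0.085},{"pos":[0,0,0.1125],"aperture":0.085},{"pos":[0,0,0.1125],"aperture":0.085},{"pos":[0,0,0.04],"aperture":0.085},{"aperture":0.085},{"aperture":0.05},{"aperture":0.05},{"aperture":0.05},{"aperture":0.05}], "grip_n": 40}}

```text
time_s: 13.05
position: [0.5956, -0.225, 0.0538]
tool_rot: [[0.994, 0.105, 0.003], [0.105, -0.994, -0.002], [0.003, 0.002, -1.0]]
ft_force: [-2.3, 0.7, 7.3]
grip_width: 0.0597
gripper_force: 43.4
```

{"method": "nudge_tcp", "body": {"deltas": [{"aperture":0.05},{"pos":[0,0,-0.025],"aperture":0.05},{"pos":[0,0,-0.05],"aperture":0.05},{"pos":[0,0,-0.05],"aperture":0.05},{"pos":[0,0,-0.025],"aperture":0.05},{"aperture":0.05},{"aperture":0.05},{"aperture":0.05}]}}

```text
time_s: 13.85
position: [0.5946, -0.2245, 0.1102]
tool_rot: [[0.994, 0.105, -0.002], [0.105, -0.994, 0.001], [-0.002, -0.001, -1.0]]
ft_force: [-0.1, 1.0, -2.5]
grip_width: 0.0588
gripper_force: 43.7
```

```bash
python3 w.py
```

```text
Fz -2.35 sd 0.4 [ 0.595  -0.2248  0.1113] w 0.0592 t 14.55
```

Converted, 0.02 m / 0.4 = 0.05, 0.013 m / 0.4 = 0.0325.

{"method": "nudge_tcp", "body": {"deltas": [{"pos":[0,0,0.05],"aperture":0.05},{"pos":[0,0,0.05],"aperture":0.05},{"pos":[0,0,0.0325],"aperture":0.05},{"pos":[0,0,0.01],"aperture":0.05},{"pos":[0,0,0.0025],"aperture":0.05},{"pos":[0,0,0.0025],"aperture":0.05},{"aperture":0.05}]}}

```text
time_s: 15.25
position: [0.595, -0.2246, 0.0539]
tool_rot: [[0.994, 0.105, 0.001], [0.105, -0.994, -0.0], [0.0, 0.0, -1.0]]
ft_force: [-4.8, 3.4, 6.0]
grip_width: 0.0596
gripper_force: 44.5
```

Converted, -0.001 m / 0.4 = -0.0025.

{"method": "nudge_tcp", "body": {"deltas": [{"pos":[0,0,-0.0025],"aperture":0.085},{"aperture":0.085},{"aperture":0.085},{"aperture":0.085}]}}

```text
time_s: 15.65
position: [0.5951, -0.2249, 0.0534]
tool_rot: [[0.994, 0.105, 0.0], [0.105, -0.994, -0.0], [0.0, 0.0, -1.0]]
ft_force: [0.4, 0.2, -0.1]
grip_width: 0.0849
gripper_force: 0.0
```

{"method": "nudge_tcp", "body": {"deltas": [{"pos":[0,0,-0.025],"aperture":0.085},{"pos":[0,0,-0.1],"aperture":0.085},{"pos":[0,0,-0.1125],"aperture":0.085},{"pos":[0,0,-0.1125],"aperture":0.085},{"pos":[0,0,-0.1125],"aperture":0.085},{"pos":[-0.0708,0.0845,-0.03],"aperture":0.085},{"pos":[-0.0708,0.0845,0],"aperture":0.085},{"pos":[-0.0708,0.0845,0],"aperture":0.085},{"pos":[-0.0708,0.0845,0],"aperture":0.085},{"pos":[-0.0708,0.0845,0],"aperture":0.085}]}}

```text
time_s: 16.65
position: [0.4709, -0.4089, 0.2513]
tool_rot: [[0.994, 0.105, 0.001], [0.105, -0.994, -0.001], [0.001, 0.001, -1.0]]
ft_force: [1.7, -0.3, -0.3]
grip_width: 0.085
gripper_force: 0.0
```

{"method": "nudge_tcp", "body": {"deltas": [{"aperture":0.085},{"aperture":0.085}]}}

```text
time_s: 16.85
position: [0.4716, -0.4081, 0.2508]
tool_rot: [[0.995, 0.103, 0.0], [0.103, -0.995, -0.0], [0.0, 0.0, -1.0]]
ft_force: [-0.5, 1.2, -0.7]
grip_width: 0.0852
gripper_force: 0.0
```

Run:
```python
from rig import env
from h import *
d=env.get_image("wrist"); cv2.imwrite("pics/w4.png",d["pixels"][:,:,::-1])
for c in blobs(d,(17,120,110),(28,255,255),300):
    (u,v),r=cv2.minEnclosingCircle(c); print(u,v,r,cv2.contourArea(c),ray(d,(u,v),.09))
print(env.observe()["position"])
```

```text
638.5 328.0 78.00170135498047 3626.5 [ 0.39607838 -0.69503985]
323.45947265625 212.1621551513672 37.76349639892578 4230.0 [ 0.47166983 -0.41069124]
3.0 204.5 31.64263343811035 1427.0 [ 0.451975   -0.15972668]
421.5 66.0 45.40108871459961 1807.5 [ 0.58467174 -0.46823767]
66.79991912841797 21.46150779724121 45.217681884765625 3976.0 [ 0.58750581 -0.22216304]
[ 0.47228034 -0.40727714  0.25082046]
```

View pics/w4.png

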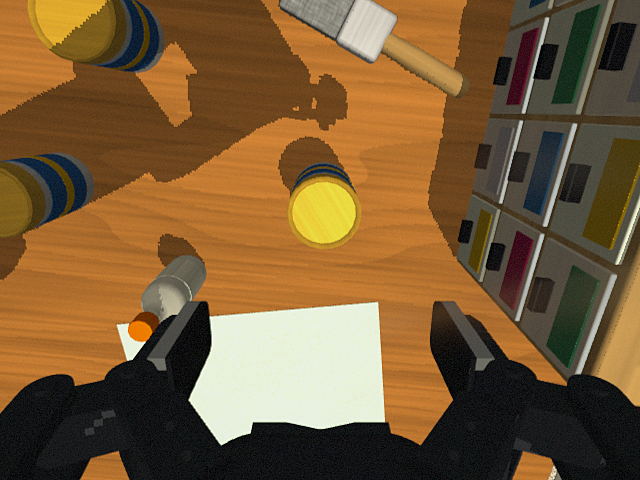

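Tin C is centred at (323,212), and the cabinet to the right and the glue bottle to the left are both clear. Tins A and B are standing. Going down on C.

Converted, 0.045 m / 0.4 = 0.1125, 0.002 m / 0.4 = 0.005.

{"method": "nudge_tcp", "body": {"deltas": [{"pos":[0,0.005,0.1125],"aperture":0.085},{"pos":[0,0,0.1125],"aperture":0.085},{"pos":[0,0,0.1125],"aperture":0.085},{"pos":[0,0,0.1125],"aperture":0.085},{"pos":[0,0,0.0525],"aperture":0.085},{"aperture":0.085},{"aperture":0.05},{"aperture":0.05},{"aperture":0.05},{"aperture":0.05}], "grip_n": 50}}

```text
time_s: 17.9
position: [0.4733, -0.4102, 0.0517]
tool_rot: [[0.994, 0.105, 0.003], [0.105, -0.994, -0.003], [0.003, 0.003, -1.0]]
ft_force: [0.9, 0.7, 7.3]
grip_width: 0.0591
gripper_force: 53.5
```

{"method": "nudge_tcp", "body": {"deltas": [{"aperture":0.05},{"pos":[0,0,-0.025],"aperture":0.05},{"pos":[0,0,-0.05],"aperture":0.05},{"pos":[0,0,-0.05],"aperture":0.05},{"pos":[0,0,-0.025],"aperture":0.05},{"aperture":0.05},{"aperture":0.05},{"aperture":0.05}]}}

```text
time_s: 18.7
position: [0.4719, -0.4093, 0.1082]
tool_rot: [[0.994, 0.105, -0.001], [0.105, -0.994, 0.002], [-0.001, -0.002, -1.0]]
ft_force: [-0.2, 0.6, -3.7]
grip_width: 0.059
gripper_force: 55.0
```

```bash
python3 w.py
```

```text
Fz -3.96 sd 0.49 [ 0.4723 -0.4097  0.1093] w 0.0592 t 19.4
```

Converted, -0.04 m / 0.4 = -0.1, -0.0387 m / 0.4 = -0.0968.

{"method": "nudge_tcp", "body": {"deltas": [{"pos":[0,0,-0.05],"aperture":0.05},{"pos":[0,0,-0.1],"aperture":0.05},{"pos":[0,0,-0.1],"aperture":0.05},{"pos":[0,0,-0.1],"aperture":0.05},{"pos":[0,0,-0.05],"aperture":0.05},{"pos":[0.01,-0.045,0],"aperture":0.05},{"pos":[0.0225,-0.0968,0],"aperture":0.05},{"pos":[0.0225,-0.0968,0],"aperture":0.05},{"pos":[0.0225,-0.0968,0],"aperture":0.05},{"pos":[0.0225,-0.0968,0],"aperture":0.05}]}}

```text
time_s: 20.4
position: [0.4937, -0.2321, 0.2694]
tool_rot: [[0.994, 0.105, 0.0], [0.105, -0.994, -0.0], [0.0, 0.0, -1.0]]
ft_force: [1.2, 0.5, -4.0]
grip_width: 0.059
gripper_force: 55.6
```

{"method": "nudge_tcp", "body": {"deltas": [{"pos":[0.0225,-0.0968,0],"aperture":0.05},{"pos":[0.0225,-0.0968,0],"aperture":0.05},{"pos":[0.0225,-0.0968,0],"aperture":0.05},{"pos":[0.0225,-0.0968,0],"aperture":0.05},{"pos":[0.0225,-0.0968,0],"aperture":0.05},{"pos":[0.0225,-0.0968,0],"aperture":0.05},{"pos":[0.0225,-0.0968,0],"aperture":0.05},{"pos":[0.0225,-0.0968,0],"aperture":0.05},{"pos":[0.0125,-0.05,0],"aperture":0.05},{"aperture":0.05}]}}

```text
time_s: 21.4
position: [0.5356, 0.1047, 0.2693]
tool_rot: [[0.994, 0.109, 0.0], [0.109, -0.994, 0.001], [0.0, -0.001, -1.0]]
ft_force: [-0.2, -0.6, -4.3]
grip_width: 0.0589
gripper_force: 55.8
```

{"method": "nudge_tcp", "body": {"deltas": [{"aperture":0.05},{"aperture":0.05},{"aperture":0.05},{"aperture":0.05},{"aperture":0.05}]}}

```text
time_s: 21.9
position: [0.5358, 0.1017, 0.2694]
tool_rot: [[0.995, 0.104, 0.0], [0.104, -0.995, -0.0], [-0.0, 0.0, -1.0]]
ft_force: [0.5, -0.7, -4.6]
grip_width: 0.0587
gripper_force: 55.8
```

Run:
```python
from rig import env
from h import *
for n in("top","scene"):
    d=env.get_image(n); cv2.imwrite(f"pics/{n}9.png",d["pixels"][:,:,::-1])
print(env.observe()["position"])
```

```text
[0.53582455 0.10195549 0.26938139]
```

View pics/scene9.png

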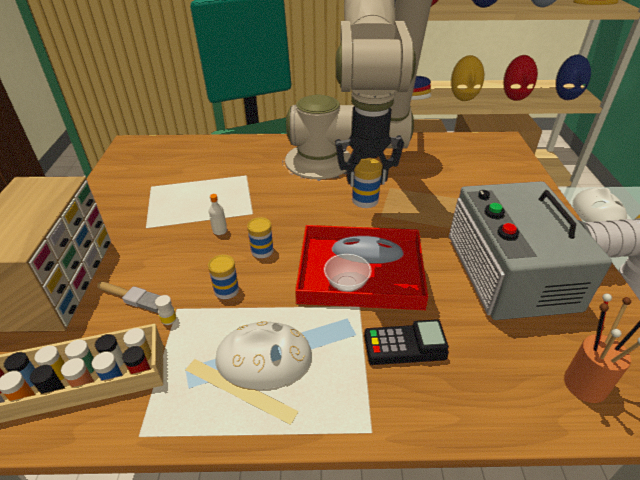

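View pics/top9.png

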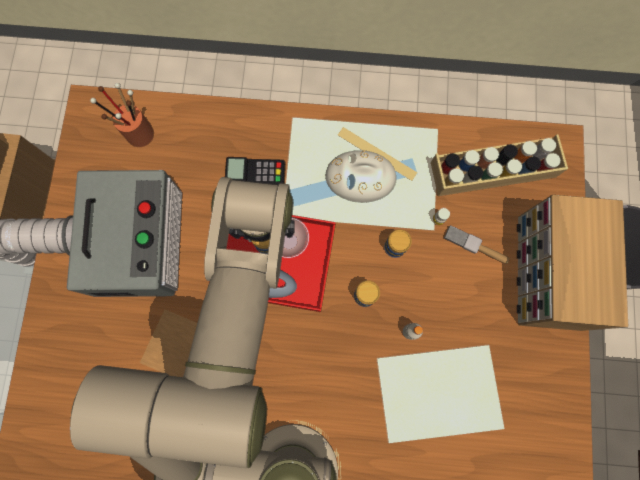

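The scene view shows the tin held upright over the tray at (367,185), with the other two standing at (260,238) and (223,278). The top view shows the other objects where they started and both buttons up.

```bash
python3 -c "
from rig import env
print(env.close_job())"
```

```text
the job is handed in; nothing more can be done
None
```

I pressed the green button fully and released it, weighed the tins at about 1.9, 2.3 and 3.9 N, and handed in holding the 3.9 N one upright about 22 cm above the bench over the red tray, with the other two standing on the bench; no verdict came back.

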